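# Rack the washed cassette and set the drying timer

## Task

Take the washed steel cassette off the sloping stand and lower it on edge into the empty middle slot of the white drying rack, right down and upright before you let go of it. Then set the timer dial to 40 minutes by turning it clockwise: each click is 5 minutes, so 40 is the eighth click from the zero stop, and do not wind it past 40. Leave the other two cassettes and the rest of the desk as they are.

Things in the scene. Friction and masses are not known exactly. Their poses are not given: they have to be found in the camera images.
- cassette: The cassette to move: a flat steel box, 130 mm wide along its y, 14 mm thick along its x, 100 mm tall along its z; about 0.22 kg; front and back alike. Origin: centre of its underside when upright (the narrow lower side). Starts on the stand, leaning 0.42 rad with its top towards the stand's +x, away from the robot; its lower 55 mm lie on the back plate, its upper 45 mm are clear on both faces.
- stand: Fixed sloping aluminium stand, base 110 by 140 mm and 8 mm thick. Origin: centre of its underside, z up. The cassette rests on its ledge and against its 6 mm back plate (on the stand's +x side); a lip 10 mm high, 6 mm clear of the cassette, runs along the front of the ledge. Highest point 77 mm.
- rack: Fixed white plastic drying rack, 150 mm (x) by 158 mm (y), with three slots side by side along its x at x = -44, 0 and +44 mm. Origin: centre of its underside, z up. Each slot is 18 mm wide along x and 142 mm long along y; its floor lies 15 mm and the tops of its 4 mm walls 50 mm above the table, its end walls 33 mm. The outer two slots hold cassettes, the middle one is empty.
- slot (a point): Middle of the floor of the rack's empty middle slot; its axes are the rack's: x across the slot, y along it, z up. A seated cassette has its origin here; the slot lets it lean by up to about 0.12 rad.
- cassette_near: Cassette in the rack's slot at x = -44 mm, to be left there: 130 mm wide along its y, 14 mm thick along its x, 100 mm tall along its z; about 0.22 kg; front and back alike. Origin: centre of its underside.
- cassette_far: Cassette in the rack's slot at x = +44 mm, to be left there: 130 mm wide along its y, 14 mm thick along its x, 100 mm tall along its z; about 0.22 kg; front and back alike. Origin: centre of its underside.
- timer: Fixed white timer housing, 120 by 120 mm, 55 mm high, with the dial in the middle of its top. Origin: centre of its underside, z up. Twelve tick marks stand round the dial, 30 degrees apart: zero at the housing's -x side (long tick with a dot), then clockwise seen from above, 5 minutes each; the ticks of 20 and 40 minutes are long.
- dial (a joint): Angle of the timer dial in rad: 0 at the zero stop, growing clockwise seen from above, to a stop at 5.76 (55 minutes). Clicks (spring detents) every 0.5236 rad; 40 minutes is 4.189. Let go between clicks it springs into the nearer one; a click takes about 0.15 N m. At angle a the white pointer points to the housing's -x turned clockwise by a. Starts at 0 to 20 minutes.
- dial_grip (a point): Point on the dial's axis inside its bar grip, 85 mm above the table, at the height to grip it; its x axis lies along the bar (the white pointer is at its -x end), z up. The black bar is 54 mm long, 14 mm wide and stands from 62 to 94 mm above the table, on a disc of 64 mm diameter whose top is 63 mm above the table.
- pebble: Grey stone paperweight, 42 mm across, 22 mm high; origin: centre of its underside. To be left alone.
- pen: Pen, 140 mm long, 9 mm thick, lying along its x; origin: centre of its underside. To be left alone.
- probe: Dental probe, 150 mm long, 8 mm thick, lying along its x; origin: centre of its underside. To be left alone.
- cup: White cup, 76 mm across, 85 mm high; origin: centre of its underside. To be left alone.
- spray_bottle: White bottle, 60 mm across, 160 mm high; origin: centre of its underside. To be left alone.
- tray: Low steel tray, 110 by 200 mm, 20 mm high; origin: centre of its underside. To be left alone.
Things that resemble listed ones, but are neither listed nor needed, are in the scene too. What is shaped like the timer but orange is not meant.

How it is judged:
On the way, in this order (a step that is already met when the one before it is completed fails the run):
1. the cassette stands in the middle slot, right down, while still held (x of cassette in the frame of slot between -0.006 and 0.006 m and y of cassette in the frame of slot between -0.012 and 0.012 m and z of cassette in the frame of slot below 0.008 m and angle between cassette's own z axis and vertical below 0.2 rad and contact force between cassette and the fingers above 0.5 N), for 0.04 s.
2. the cassette stands released in the middle slot, right down and upright (x of cassette in the frame of slot between -0.006 and 0.006 m and y of cassette in the frame of slot between -0.012 and 0.012 m and z of cassette in the frame of slot below 0.005 m and angle between cassette's own z axis and vertical below 0.15 rad and contact force between cassette and the fingers below 0.1 N), for 0.2 s.
3. the dial is at the eighth click (40 minutes) (value of joint dial between 4.059 and 4.319 rad), for 0.2 s.
At the end, for the whole second after the job is handed in: The cassette stands at rest and released in the rack's middle slot: its underside within 5 mm of the slot's floor, within 6 mm across and 12 mm along of the slot's middle, leaning less than 0.15 rad; and the dial rests at 4.189 rad (40 minutes, the eighth click) within 0.13 rad (all of step 2 and all of step 3 and linear speed of cassette below 0.03 m/s and velocity of joint dial between -0.1 and 0.1 rad/s); the robot touches nothing.
It fails at once if the dial is wound past 40 minutes over the next click (value of joint dial above 4.5 rad).
It fails at once if another cassette is pushed out of place, lifted or tipped (distance of any of cassette_near, cassette_far from where it was at the start of the episode above 0.02 m or angle between any of cassette_near, cassette_far's own z axis and vertical above 0.25 rad).
It fails at once if something else on the desk is moved by more than 30 mm (distance of any of pebble, pen, probe, cup, spray_bottle, tray from where it was at the start of the episode above 0.03 m).
It also fails if it takes over 64 s, if anything falls off the work surface, if the arm or the gripper's body presses on something with over 40 N, if the wrist force passes 120 N, or if a joint passes its speed limit or range.

## Robot

A 6-joint arm with a two-finger parallel gripper is mounted at the origin on the work surface. World frame = base frame: x ahead of the robot, y to its left, z up, the work surface at z = 0. Lengths are in m, angles in rad, forces in N, time in s.
With the tool pointing down it reaches from about 0.25 to 0.775 m from the base axis. Payload 4 kg.
Tool frame: the origin (TCP) lies at the very end of the fingers, on their centre line; the grasp point (between the pads) lies 19 mm behind it; z points along the fingers, y is the direction in which the jaws open and shut (so a half turn about z gives the same grasp; the last joint's range is limited). The gripper opens to 94 mm and grips with 3 to 60 N. Pads are 16 mm wide; open, the fingers measure 119 mm over their backs; the gripper's body (75 mm by 177 mm) begins 78 mm behind the grasp point.
Start: joints at [-1.441, 0.087, 1.371, -0, 1.684, -0.103], TCP at [0.127, -0.535, 0.206] pointing down, gripper open.
Joint ranges: [-3.1, 3.1], [-0.76, 2.03], [0.27, 2.55], [-1.08, 4.22], [0.17, 2.65], [-2.57, 2.57]. Speed limits (rad/s): [2.79, 2.79, 3.14, 3.14, 3.14, 3.14].

## Interface

Orientations are given as a rotation vector (axis times angle).
In Python, from station import move_to, servo_line, goto_joints, command_gripper, wait, solve_ik, read_state, get_image, PlanningError, job_done gives the robot as it stands. The module is installed in compiled form; this text tells all that it offers. Calls block until the motion is done:
- move_to(position, orientation): joint-space move of the TCP to a pose.
- servo_line(position, orientation=None, rate=0.15, f_stop=None): straight line of the TCP; orientation=None keeps the orientation; rate is the mean speed in m/s. With f_stop (N) it stops when the force on the tool has changed by that much, and returns True; else False.
- goto_joints(angles): joint-space move.
- command_gripper(opening): opening from 0.0 (shut) to 1.0 (fully open); the grip force is fixed at half the most; returns when the fingers have stopped.
- wait(seconds).
- solve_ik(position, orientation): joint angles nearest the present ones, or None.
- read_state(): the state.
- get_image(name): name is "scene" or "top" or "wrist"; returns a dict with "pixels" (420x560x3 uint8, red, green, blue), "mtx" (3x3 intrinsics, pixels), "origin" and "rotation" of the camera in the world; the wrist camera has in their place "tool_from_camera" (4x4, takes a point from camera to tool coordinates, whose origin is the TCP and whose axes are the flange's). Camera axes: x right, y up, looking along -z (the intrinsics and any distortion apply to the point x, -y, -z); pixel columns grow to the right and rows downward; lengths in m; the calibration is good to about 2 mm. The wrist camera is an equidistant fisheye: a pixel r from the principal point sees the ray r / f radians off the axis. A picture is of the moment at which its call begins: read the wrist's pose just before it. There is no depth.
A pose or a line that the arm cannot do raises PlanningError and nothing moves.
- job_done(): hands the job in, once; it reports no verdict.
The state is a dict: "t": time; "q": joint angles; "joint_vel": joint speeds; "joint_torque": joint torques, N m; "position": TCP position; "tool_rot": TCP orientation; "contact_force": force on the tool from outside, world axes, zero at the start; "wrist_torque": the same for the moment, N m; "opening": opening from 0.0 (shut) to 1.0 (fully open).
Only numpy, scipy, OpenCV 4.12 (cv2) and the standard library are available. Lean on these libraries where they do the work, as an engineer would, in place of code of your own. Each camera call takes 0.05 s, during which the arm holds its last target. There are 200 camera calls.

## Working session

There is one attempt and no reset: what is moved stays moved. The work goes in short steps, each a Python script; the robot and the scene stay as the last script left them, time stands still between calls to the robot, and variables do not carry over. Pictures are saved under pics/ and viewed, about 8 in all and at most 12, crops included, and the job is handed in when it is done.

```bash
mkdir -p pics; ls
python3 - <<'E'
from station import *
import cv2, numpy as np, pickle
for n in ("scene","top"):
    d=get_image(n); cv2.imwrite(f"pics/{n}0.png",d["pixels"][:,:,::-1]); pickle.dump(d,open(f"{n}.pkl","wb"))
    print(n,{k:np.round(v,3).tolist() for k,v in d.items() if k!="pixels"})
s=read_state(); print(s)
E
```

```text
pics
scene {'mtx': [[424.651, 0.0, 280.788], [0.0, 424.651, 205.935], [0.0, 0.0, 1.0]], 'origin': [1.261, -0.308, 0.859], 'rotation': [0.729, 0.403, 0.989]}
top {'mtx': [[524.862, 0.0, 280.42], [0.0, 524.862, 215.618], [0.0, 0.0, 1.0]], 'origin': [0.347, 0.129, 1.305], 'rotation': [0.115, -0.162, -1.591]}
{'t': 0.1, 'q': array([-1.44107646e+00,  8.79241788e-02,  1.37205271e+00, -1.16245063e-06,
        1.68358202e+00, -1.03125638e-01]), 'joint_vel': array([-0.00123389, -0.0015424 , -0.00276972,  0.0015525 ,  0.00066155,
       -0.00023019]), 'joint_torque': array([ 2.55426865e-03, -3.41254771e+01, -3.03300941e+01,  7.20363809e-02,
        3.04265250e-02, -1.01689791e-04]), 'position': array([ 0.12683135, -0.53469447,  0.20442323]), 'tool_rot': array([-3.11837298e+00, -3.64698599e-01,  4.28555749e-05]), 'contact_force': array([ 0.16317067,  0.57261868, -0.52843052]), 'wrist_torque': array([-0.01459927, -0.03341771, -0.03081608]), 'opening': 1.0002015386028316}
```

View pics/top0.png

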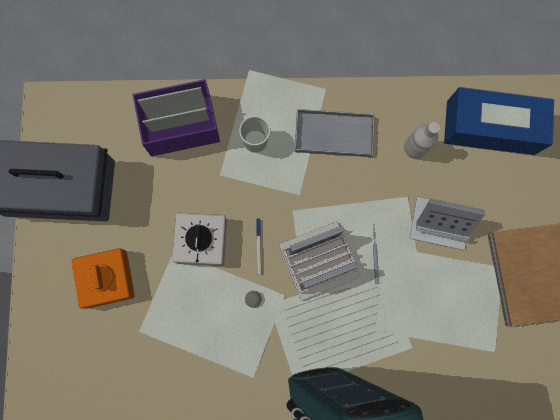

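View pics/scene0.png

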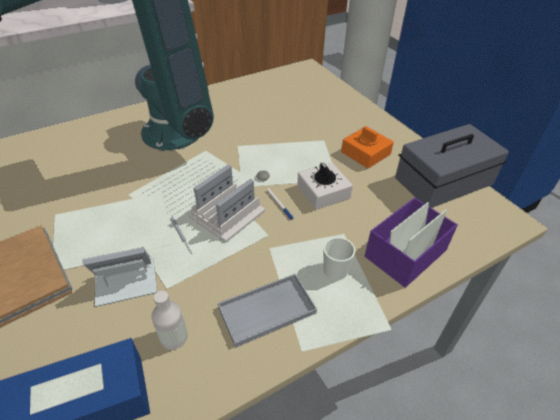

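```bash
cat > h.py <<'E'
import numpy as np, cv2, pickle
from scipy.spatial.transform import Rotation as R
from station import *
def cam(d, st=None):
    """-> origin, R(world from camera, y up, -z ahead), K, fisheye"""
    K=np.array(d["mtx"])
    if "origin" in d:
        return np.array(d["origin"]), R.from_rotvec(d["rotation"]).as_matrix() if np.size(d["rotation"])==3 else np.array(d["rotation"]), K, False
    T=np.array(d["tool_from_camera"]); Rt=R.from_rotvec(st["tool_rot"]).as_matrix()
    return st["position"]+Rt@T[:3,3], Rt@T[:3,:3], K, True
def rays(c,uv):
    o,Rm,K,fe=c; uv=np.atleast_2d(np.float64(uv))
    n=np.c_[(uv[:,0]-K[0,2])/K[0,0],(uv[:,1]-K[1,2])/K[1,1]]
    if fe:
        r=np.linalg.norm(n,axis=1,keepdims=True)+1e-12; v=np.c_[n/r*np.sin(r),np.cos(r)]
    else: v=np.c_[n,np.ones(len(n))]
    v=v*[1,-1,-1]; return v@Rm.T
def onz(c,uv,z):
    v=rays(c,uv); return c[0]+v*((z-c[0][2])/v[:,2])[:,None]
def proj(c,P):
    o,Rm,K,fe=c; p=(np.atleast_2d(P)-o)@Rm*[1,-1,-1]
    if fe:
        rr=np.linalg.norm(p[:,:2],axis=1,keepdims=True)+1e-12; n=p[:,:2]/rr*np.arctan2(rr,p[:,2:])
    else: n=p[:,:2]/p[:,2:]
    return n*[K[0,0],K[1,1]]+K[:2,2]
def down(yaw):
    """tool z down; tool y axis (jaw direction) at angle yaw in world xy"""
    y=np.array([np.cos(yaw),np.sin(yaw),0]); z=np.array([0,0,-1.]); x=np.cross(y,z)
    return R.from_matrix(np.c_[x,y,z]).as_rotvec()
def snap(name):
    st=read_state(); d=get_image("wrist"); pickle.dump((st,d),open(name+".pkl","wb")); cv2.imwrite(f"pics/{name}.png",d["pixels"][:,:,::-1]); return st,d
E
python3 - <<'E'
from h import *
c=cam(pickle.load(open("top.pkl","rb")))
print(np.round(onz(c,[[280.4,245],[320,262],[199,238]],0.05),3))
print("stand",np.round(onz(c,[[447,222],[412,243],[468,246],[423,200],[482,207]],0.03),3))
im=pickle.load(open("top.pkl","rb"))["pixels"][:,:,::-1]
a=cv2.resize(im[190:305,275:490],None,fx=3.6,fy=3.6,interpolation=cv2.INTER_CUBIC)
cv2.imwrite("pics/topcrop.png",a)
E
```

```text
[[ 0.497  0.091  0.05 ]
 [ 0.454 -0.003  0.05 ]
 [ 0.519  0.286  0.05 ]]
stand [[ 0.548 -0.325  0.03 ]
 [ 0.497 -0.234  0.03 ]
 [ 0.486 -0.372  0.03 ]
 [ 0.605 -0.269  0.03 ]
 [ 0.584 -0.416  0.03 ]]
```

View pics/topcrop.png

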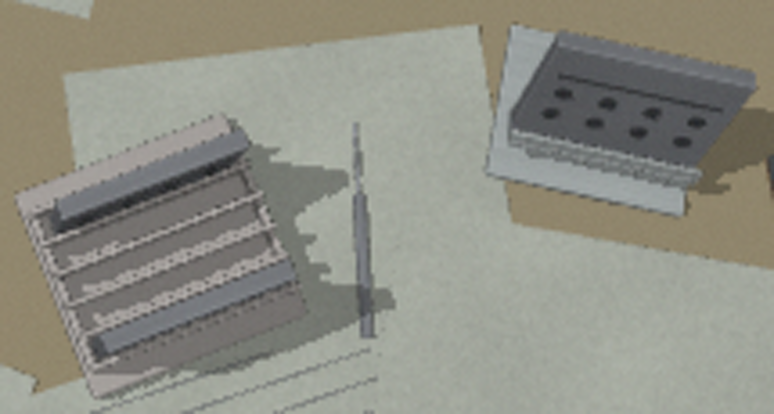

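Run:
```python
from h import *
move_to([0.47,-0.30,0.34],down(-0.22)); snap("w_stand")
move_to([0.43,0.0,0.34],down(0.35)); snap("w_rack")
print(read_state()["t"])
a=np.hstack([cv2.imread("pics/w_stand.png"),cv2.imread("pics/w_rack.png")])
st,d=pickle.load(open("w_rack.pkl","rb")); print(d["mtx"],np.round(d["tool_from_camera"],3))
cv2.imwrite("pics/both.png",cv2.resize(a,(800,300),interpolation=cv2.INTER_AREA))
```

```text
2.9667
[[325.1922621    0.         276.28762639]
 [  0.         325.1922621  212.77464088]
 [  0.           0.           1.        ]] [[-0.002  0.966  0.259  0.076]
 [ 1.     0.002 -0.     0.001]
 [-0.001  0.259 -0.966 -0.179]
 [ 0.     0.     0.     1.   ]]
```

View pics/both.png

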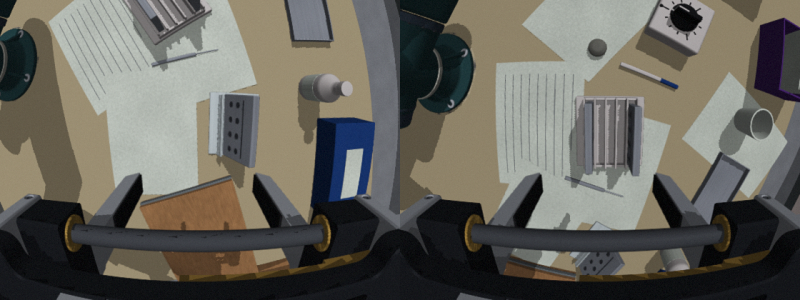

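Run:
```python
from h import *
a=cv2.imread("pics/w_stand.png")[122:242,280:380]; b=cv2.imread("pics/w_rack.png")[127:247,247:347]
f=lambda i:cv2.resize(i,None,fx=4,fy=4,interpolation=cv2.INTER_CUBIC)
c=np.hstack([f(a),f(b)])
for k in range(0,800,40): cv2.line(c,(k,0),(k,4),(0,0,255),1)
for k in range(0,480,40): cv2.line(c,(0,k),(4,k),(0,0,255),1);cv2.line(c,(400,k),(404,k),(0,0,255),1)
cv2.imwrite("pics/crops.png",c)
```

```text
(no output)
```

View pics/crops.png

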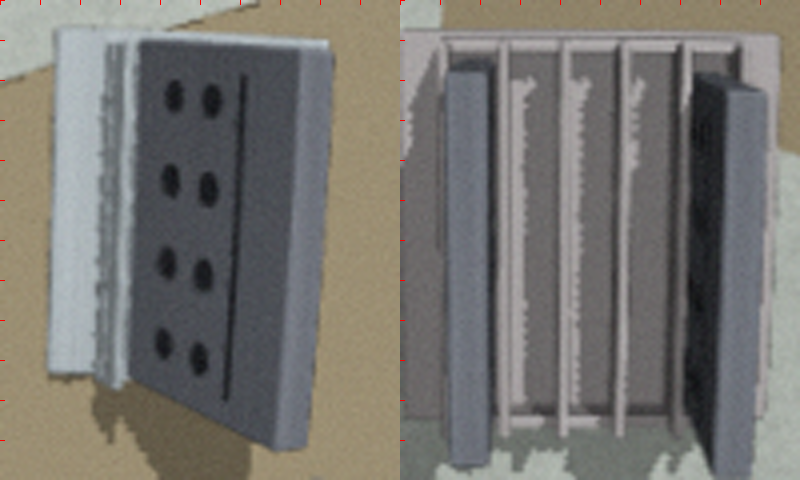

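Run:
```python
from h import *
from scipy.optimize import least_squares
ct=cam(pickle.load(open("top.pkl","rb")))
st,d=pickle.load(open("w_rack.pkl","rb")); cr=cam(d,st)
st,d=pickle.load(open("w_stand.pkl","rb")); cs=cam(d,st)
wr=lambda p:(np.float64(p)-[400,0]+.5)/4-.5+[247,127]
ws=lambda p:(np.float64(p)+.5)/4-.5+[280,122]
tp=lambda p:(np.float64(p)+.5)/3.6-.5+[275,190]
T=onz(cr,wr([[503,42],[565,42],[625,42],[687,42]]),.05); B=onz(cr,wr([[503,435],[565,435],[620.5,435],[678,432]]),.05)
print("rack",np.round(T*1e3,1),np.round(B*1e3,1))
dv=(T-B); print("yaw",np.arctan2(-dv[:,0],dv[:,1]),np.linalg.norm(dv,axis=1)); print("slot",(T[1:3].mean(0)+B[1:3].mean(0))/2)
yw=np.arctan2(-dv[:,0],dv[:,1]).mean(); x=[np.cos(yw),np.sin(yw),0]; print("x offs",((T+B)/2@x-((T[1:3]+B[1:3]).mean(0)/2)@x)*1e3)
# top-view check : wall top left/right ends
# cassette
L=np.array([[-7,65,100],[7,65,100],[7,-65,100],[-7,-65,100]])/1e3
uw=ws([[300,42],[330,45],[307,448],[274,448]]); ut=tp([[556,47],[563,33],[754,74],[747,92]])
def pts(p): return R.from_euler("ZY",[p[3],p[4]]).apply(L)+p[:3]
def res(p,wa=1,wb=1): return np.r_[wa*(proj(cs,pts(p))-uw).ravel(),wb*(proj(ct,pts(p))-ut).ravel(),(p[4]-.42)*100]
for wa,wb in((1,1),(1,0),(0,1)):
    s=least_squares(res,[.52,-.32,.02,-.2,.42],args=(wa,wb)); print("cass",np.round(s.x,4)); print(np.round(s.fun,1))
b=onz(cs,ws([[58,30],[50,375]]),.008); print("base front",np.round(b,4),np.arctan2(-(b[0]-b[1])[0],(b[0]-b[1])[1]),np.linalg.norm(b[0]-b[1]))
```

```text
rack [[405.4  56.   50. ]
 [426.3  63.6  50. ]
 [446.4  71.1  50. ]
 [467.4  79.   50. ]] [[455.2 -82.9  50. ]
 [477.4 -74.9  50. ]
 [497.4 -67.7  50. ]
 [517.8 -59.2  50. ]]
yaw [0.34394539 0.35383681 0.35177533 0.34967505] [0.14752979 0.14759032 0.14784545 0.14710657]
slot [ 0.46186645 -0.00197701  0.05      ]
x offs [-33.5569972  -10.67680048  10.67680048  32.91176338]
cass [ 0.5293 -0.3061  0.0325 -0.24    0.42  ]
[-0.6  0.4  0.7  0.1 -0.2 -0.4 -0.5  0.9 -0.5  0.1 -2.3 -0.8 -0.5 -0.3
  1.7 -0.4 -0. ]
cass [ 0.5295 -0.306   0.032  -0.2372  0.4203]
[-0.6  0.2  0.7 -0.1  0.1 -0.7 -0.2  0.6 -0.   0.  -0.  -0.  -0.  -0.
  0.  -0.   0. ]
cass [ 0.5369 -0.3232 -0.0117 -0.2519  0.4196]
[ 0.   0.   0.   0.  -0.   0.  -0.   0.   0.9  0.3 -0.9 -0.4 -1.1  0.3
  1.  -0.1 -0. ]
base front [[ 0.5134 -0.2345  0.008 ]
 [ 0.4807 -0.3695  0.008 ]] -0.23747476090442962 0.13887045430950784
```

Run:
```python
from h import *
from scipy.optimize import least_squares
ct=cam(pickle.load(open("top.pkl","rb")))
st,d=pickle.load(open("w_rack.pkl","rb")); cr=cam(d,st)
st,d=pickle.load(open("w_stand.pkl","rb")); cs=cam(d,st)
wr=lambda p:(np.float64(p)-[400,0]+.5)/4-.5+[247,127]
ws=lambda p:(np.float64(p)+.5)/4-.5+[280,122]
tp=lambda p:(np.float64(p)+.5)/3.6-.5+[275,190]
x=np.array([np.cos(.35),np.sin(.35),0]); y=np.array([-x[1],x[0],0]); s0=np.array([.4619,-.002,0])
for n,p,z in(("topin",[595,52],.033),("topout",[595,40],.033),("botin",[595,416],.033),("botout",[595,427],.033),("basetop",[595,32],.0),("basetop15",[595,32],.015)):
    print(n,np.round((onz(cr,wr([p]),z)-s0)@y*1e3,1))
# top view rack outline corners, rack frame at z=0/.015
for z in(0,.015): print(np.round((onz(ct,tp([[18,192],[225,115],[305,310],[95,398]]),z)-s0)@np.c_[x,y]*1e3,1).tolist())
# top view wall ends of middle walls
print(np.round((onz(ct,tp([[62,272],[258,195],[78,304],[270,225]]),.05)-s0)@np.c_[x,y]*1e3,1).tolist())
L=np.array([[-7,65,100],[7,65,100],[7,-65,100],[-7,-65,100]])/1e3
uw=ws([[300,42],[330,45],[307,448],[274,448]]); ut=tp([[556,47],[563,33],[754,74],[747,92]])
def pts(p): return R.from_euler("ZY",[p[2],.42]).apply(L)+[p[0],p[1],.0296]
for wa,wb in((1,.5),(1,0),(0,1)):
    s=least_squares(lambda p:np.r_[wa*(proj(cs,pts(p))-uw).ravel(),wb*(proj(ct,pts(p))-ut).ravel()],[.52,-.32,-.2]); print("cass",np.round(s.x,4)); print(np.round(s.fun,1))
p=[.5300,-.3070]
Rc=R.from_euler("ZY",[-.24,.42]); zc=Rc.apply([0,0,1]);
for fl in(1,-1):
  yy=fl*Rc.apply([1,0,0]); Rt=R.from_matrix(np.c_[np.cross(yy,-zc),yy,-zc]).as_rotvec()
  for a in(.063,.15): print(fl,a,solve_ik(np.array([*p,.0296])+zc*a,Rt))
for fl in(0,np.pi): print(solve_ik([.4619,-.002,.2],down(.35+fl)))
sc=cam(pickle.load(open("scene.pkl","rb")))
# bottle base estimate from wrist view pixel (full-res) base near (438,130)
print("bottle",onz(cs,[[318/400*560,92/300*420]],.05), onz(ct,[[418,150]],.05))
```

```text
topin [69.6]
topout [74.1]
botin [-71.8]
botout [-76.3]
basetop [76.4]
basetop15 [76.7]
[[75.9, 71.8], [73.5, -83.6], [-72.6, -82.6], [-74.9, 74.9]]
[[74.3, 72.8], [71.9, -80.8], [-72.5, -79.8], [-74.7, 75.9]]
[[10.2, 67.7], [10.0, -73.9], [-13.3, 65.7], [-11.6, -73.5]]
cass [ 0.53   -0.3066 -0.2382]
[-0.6  0.6  0.7  0.3 -0.  -0.9 -0.2  0.4 -0.4  0.  -1.3 -0.4 -0.4 -0.2
  0.7 -0.3]
cass [ 0.5301 -0.3065 -0.2374]
[-0.6  0.5  0.7  0.2  0.1 -1.  -0.1  0.3 -0.   0.  -0.  -0.  -0.  -0.
  0.  -0. ]
cass [ 0.5291 -0.3077 -0.25  ]
[-0.   0.   0.   0.  -0.   0.  -0.   0.  -0.   0.2 -1.8 -0.7 -0.2  0.3
  2.   0.2]
1 0.063 [-0.53687309  0.65637262  0.91505843 -0.12986614  1.97071529 -0.32318873]
1 0.15 [-0.5240306   0.72757312  0.64672808 -0.13860686  2.16778676 -0.33875663]
-1 0.063 None
-1 0.15 None
[-1.27174852e-01 -1.09640784e-01  1.57643437e+00 -4.44089210e-16
  1.67479907e+00 -4.77174852e-01]
None
bottle [[ 0.74621012 -0.27469385  0.05      ]] [[ 0.72833618 -0.25961157  0.05      ]]
```

Run:
```python
from h import *
Rc=R.from_euler("ZY",[-.238,.42]); zc=Rc.apply([0,0,1]); xc=Rc.apply([1,0,0])
Rt=R.from_matrix(np.c_[np.cross(xc,-zc),xc,-zc]).as_rotvec()
g=np.array([.5298,-.3067,.0296])+zc*.063-xc*.0005
move_to(g+zc*.045+[-.01,0,.08],Rt)
servo_line(g+zc*.045,Rt,rate=.15)
print(servo_line(g,Rt,rate=.1,f_stop=8)); s=read_state(); print(s["position"]-g,s["contact_force"])
command_gripper(0.0); s=read_state(); print("op",s["opening"]*94,s["contact_force"],s["t"])
servo_line(g+zc*.02,rate=.05); 
servo_line(g+zc*.02+[-.02,0,.15],rate=.15)
s=read_state(); print("op",s["opening"]*94,s["contact_force"],s["t"])
```

```text
False
[ 0.00042768 -0.00030903  0.00115587] [0.46519977 0.15832784 0.15409568]
op 13.603548993278395 [-1.33037341  1.09013759  1.59914081] 6.8417
op 13.807041071940537 [-0.08229977  0.00585655 -2.23024866] 8.55
```

Run:
```python
from h import *
p=[.4624,-.0034]
move_to([*p,.26],down(.35)); servo_line([*p,.063+.068],rate=.12)
st,d=snap("w_hover"); print(st["t"],st["position"],st["contact_force"])
a=d["pixels"][:,:,::-1][90:330,200:400]
cv2.imwrite("pics/hov.png",cv2.resize(a,None,fx=2.5,fy=2.5,interpolation=cv2.INTER_CUBIC))
```

```text
11.0083 [ 0.46308843 -0.00350301  0.13195699] [ 0.60717904 -0.21166852 -2.15314528]
```

View pics/hov.png

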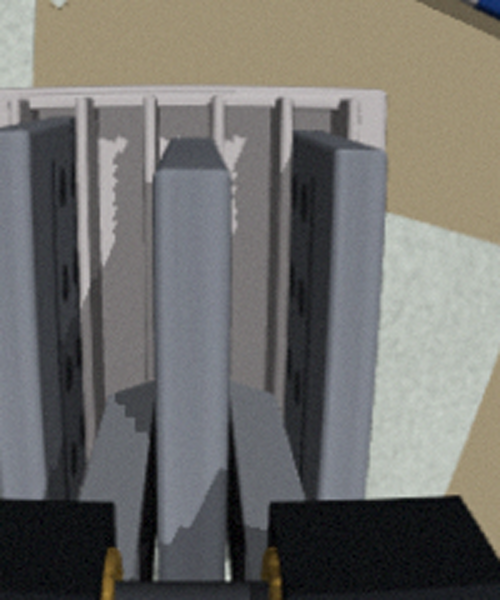

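Run:
```python
from h import *
st,d=pickle.load(open("w_hover.pkl","rb")); c=cam(d,st)
f=lambda p:(np.float64(p)+.5)/2.5-.5+[200,90]
Rt=R.from_rotvec(st["tool_rot"]).as_matrix(); print(Rt.round(4)); x=Rt[:,1]; y=-Rt[:,0]; A=np.c_[x,y]
q=lambda p,z:np.round((onz(c,f(p),z)-st["position"])@A*1e3,1)
print("walls",q([[82,98],[150,98],[217,98],[285,98],[352,101]],.05).tolist())
print("wall low",q([[87,445],[280,380],[276,250],[283,160],[149,350],[149,200]],.05).tolist())
zb=st["position"][2]-.063
print("cass bottom",q([[164,138],[219,138]],zb).tolist(),"top",q([[157.5,170],[227.5,170],[229,300],[160,300]],zb+.1).tolist())
print("endwall33 in/out",q([[183,107],[183,97]],.033).tolist())
```

```text
[[-3.429e-01  9.394e-01  1.900e-03]
 [ 9.394e-01  3.429e-01 -2.000e-04]
 [-8.000e-04  1.700e-03 -1.000e+00]]
walls [[-33.3, -75.1], [-11.6, -74.7], [9.7, -74.7], [31.4, -74.9], [53.2, -74.5]]
wall low [[-35.5, 44.3], [31.7, 19.9], [29.2, -25.3], [31.0, -54.9], [-12.9, 8.9], [-12.2, -41.8]]
cass bottom [[-6.6, -62.9], [9.7, -62.8]] top [[-4.4, -62.5], [7.8, -62.5], [8.2, -39.1], [-4.2, -39.1]]
endwall33 in/out [[-1.3, -71.5], [-1.2, -74.9]]
```

Run:
```python
from h import *
st,_=pickle.load(open("w_hover.pkl","rb"))
x=np.array([np.cos(.35),np.sin(.35),0]); y=np.array([-x[1],x[0],0])
t=np.array([.4624,-.0034,.122])-.0024*x+.0023*y
servo_line(t,down(.35),rate=.03); wait(.3)
st,d=snap("w_hover2"); print(st["t"],st["position"]-t,st["contact_force"])
a=d["pixels"][:,:,::-1][110:190,250:330]
cv2.imwrite("pics/hov2.png",cv2.resize(a,None,fx=7,fy=7,interpolation=cv2.INTER_CUBIC))
```

```text
11.825 [ 1.44026557e-04 -5.03848568e-05  1.59004119e-04] [ 1.05172958 -0.80950394 -1.90016292]
```

View pics/hov2.png

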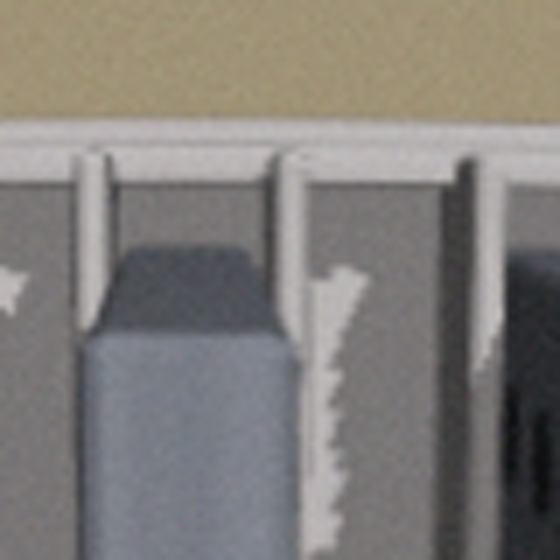

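Run:
```python
from h import *
x=np.array([np.cos(.35),np.sin(.35),0]); y=np.array([-x[1],x[0],0])
t=np.array([.4624,-.0034,.122])-.0020*x+.0023*y
servo_line(t,down(.35),rate=.03)
t[2]=.072; r=servo_line(t,down(.35),rate=.03,f_stop=6)
wait(.2); st,d=snap("w_in"); print(r,st["t"],st["position"]-t,st["position"],st["contact_force"],st["wrist_torque"])
```

```text
True 13.7083 [1.82667356e-05 9.42138061e-05 3.74059845e-03] [ 0.45975086 -0.00183102  0.0757406 ] [0.87654167 0.17888187 5.29394193] [-0.09682672 -0.30258482 -0.09093329]
```

Run:
```python
from h import *
command_gripper(.235); wait(.3); s=read_state(); print(s["opening"]*94,s["contact_force"],s["t"])
p=s["position"].copy()
servo_line(p+[0,0,.02],rate=.05); print(read_state()["contact_force"])
servo_line(p+[0,0,.2],rate=.15)
st,d=snap("w_rel"); print(st["t"],st["contact_force"])
# move to view the timer
ct=cam(pickle.load(open("top.pkl","rb"))); print(onz(ct,[[199,238]],.063))
move_to([.47,.27,.25],down(-.0)); st2,d2=snap("w_tim"); print(st2["t"])
a=cv2.resize(d["pixels"][90:260,190:390,::-1],None,fx=2,fy=2); b=cv2.resize(d2["pixels"][90:290,190:390,::-1],None,fx=2,fy=2,interpolation=cv2.INTER_CUBIC)
o=np.zeros((400,800,3),np.uint8); o[:340,:400]=a; o[:,400:]=b; cv2.imwrite("pics/relt.png",o)
```

```text
21.82654134749383 [-0.62515526  0.02212979  0.19031358] 14.4333
[ 0.16395663 -0.0861237   0.0339566 ]
16.3333 [ 0.30077095 -0.79637485 -0.15102752]
[[0.51718769 0.28452184 0.063     ]]
17.4417
```

View pics/relt.png

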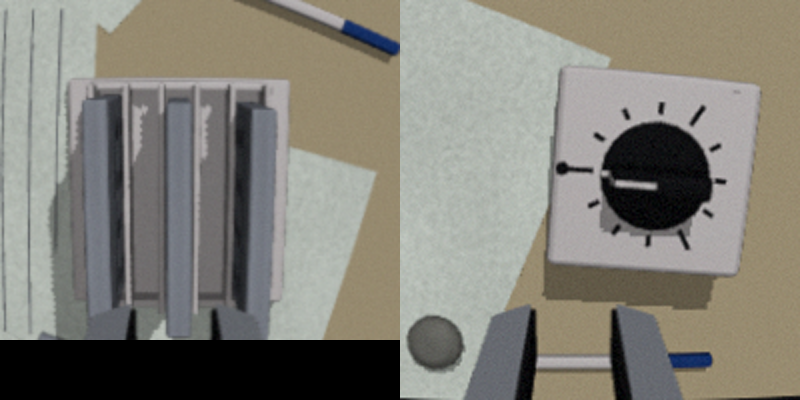

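Run:
```python
from h import *
st,d=pickle.load(open("w_tim.pkl","rb")); c=cam(d,st); td=pickle.load(open("top.pkl","rb")); ct=cam(td)
f=lambda p:(np.float64(p)-[400,0]+.5)/2-.5+[190,90]
q=onz(c,f([[562,67],[760,87],[738,275],[549,262]]),.055); print("corners",q.round(4),"mean",q.mean(0), [np.linalg.norm(q[i]-q[i-1]).round(4) for i in range(4)])
v=(q[1]-q[0]+q[2]-q[3]); print("yaw",np.arctan2(v[1],v[0]))
t=onz(c,f([[562,168],[593,170]]),.055); print("tick yaw",np.arctan2(*(t[1]-t[0])[1::-1]))
p=onz(c,f([[612,183.5],[657,186]]),.094); print("pointer yaw",np.arctan2(*(p[1]-p[0])[1::-1]),p)
def disc(im,c,r):
    y0,y1,x0,x1=r; g=cv2.cvtColor(im,cv2.COLOR_RGB2GRAY)[y0:y1,x0:x1]; m=(g<60).astype(np.uint8)
    cs,_=cv2.findContours(m,0,1); k=max(cs,key=cv2.contourArea); (ce,r_)=cv2.minEnclosingCircle(k); e=cv2.fitEllipse(k)
    print("disc",e,onz(c,[[e[0][0]+x0,e[0][1]+y0]],.063),onz(c,[[ce[0]+x0,ce[1]+y0]],.063))
disc(d["pixels"],c,(130,215,280,360)); disc(td["pixels"],ct,(210,270,170,230))
print(read_state()["position"],read_state()["opening"])
```

```text
corners [[0.4652 0.3504 0.055 ]
 [0.5807 0.3413 0.055 ]
 [0.5728 0.2266 0.055 ]
 [0.4568 0.2354 0.055 ]] mean [0.5188834  0.28842844 0.055     ] [np.float64(0.1153), np.float64(0.1159), np.float64(0.115), np.float64(0.1163)]
yaw -0.07753967476372316
tick yaw -0.066815055074964
pointer yaw -0.05211119567820184 [[0.49165895 0.28946707 0.094     ]
 [0.51534257 0.28823177 0.094     ]]
disc ((38.5977783203125, 47.29738235473633), (50.75592803955078, 53.62895965576172), 156.86070251464844) [[0.51966328 0.28924699 0.063     ]] [[0.51918025 0.28808518 0.063     ]]
disc ((28.405073165893555, 27.520893096923828), (24.843219757080078, 25.62211036682129), 78.9760513305664) [[0.51836805 0.28592949 0.063     ]] [[0.51777162 0.28606558 0.063     ]]
[0.47032867 0.26899443 0.25008386] 0.23477828138192983
```

```bash
cat >> h.py <<'E'
def rep(tag):
    s=read_state(); print(tag,round(s["t"],2),"op",round(s["opening"]*94,1),"F",s["contact_force"].round(1),"M",s["wrist_torque"].round(2),"q6",round(s["q"][5],3),s["position"].round(4)); return s
E
python3 - <<'E'
from h import *
p=np.array([.518,.287]); yaw=np.pi/2-.07
print(solve_ik([*p,.068],down(yaw)))
move_to([*p,.15],down(yaw)); command_gripper(.6)
print(servo_line([*p,.068],down(yaw),rate=.08,f_stop=6)); rep("at")
command_gripper(0.0); wait(.2); s=rep("grip")
q=np.array(solve_ik([*p,.068],down(yaw)))
for i in range(4):
    q[5]+=.5236; goto_joints(q); rep(i)
wait(.2); rep("end")
command_gripper(.6); wait(.2); rep("open")
st,d=snap("w_d4")
E
```

```text
[ 4.10227396e-01  2.44475170e-01  1.46664426e+00 -4.44089210e-16
  1.43047322e+00 -1.09056893e+00]
False
at 20.73 op 56.3 F [ 0.2 -0.3  0.5] M [ 0.06 -0.15 -0.  ] q6 -1.091 [0.5186 0.2872 0.0689]
grip 21.66 op 13.3 F [ 0.3 -1.   0. ] M [-0.17 -0.13 -0.1 ] q6 -1.09 [0.518  0.2868 0.068 ]
0 22.23 op 13.8 F [-0.3 -2.3  1. ] M [-0.29  0.01 -0.1 ] q6 -0.569 [0.5179 0.2866 0.068 ]
1 22.79 op 13.6 F [-0.6 -3.7  2.6] M [-0.66  0.14 -0.11] q6 -0.046 [0.5178 0.2864 0.068 ]
2 23.36 op 14.0 F [-2.2 -3.7  2.6] M [-0.67  0.22 -0.08] q6 0.479 [0.5175 0.2863 0.068 ]
3 23.93 op 14.1 F [-2.8 -4.8  2. ] M [-0.74  0.39 -0.1 ] q6 1.002 [0.5173 0.2864 0.068 ]
end 24.12 op 13.8 F [-3.1 -4.6  2.8] M [-0.73  0.33 -0.07] q6 1.002 [0.5173 0.2864 0.068 ]
open 25.13 op 56.3 F [-0.6 -0.   0.4] M [-0.01 -0.05 -0.04] q6 1.004 [0.518 0.287 0.068]
```

Run:
```python
from h import *
p=np.array([.5175,.2863]); yaw=np.pi/2-.07-4*.5236+np.pi
servo_line([.518,.287,.13],rate=.12)
move_to([*p,.18],down(yaw)); st,d=snap("w_d4b"); rep("up")
o=cv2.resize(d["pixels"][90:330,190:430,::-1],None,fx=2.2,fy=2.2,interpolation=cv2.INTER_CUBIC); cv2.imwrite("pics/d4.png",o)
```

```text
up 28.55 op 56.3 F [-0.4  0.8  1.1] M [ 0.11 -0.06  0.02] q6 -2.138 [0.5174 0.2863 0.1799]
```

View pics/d4.png

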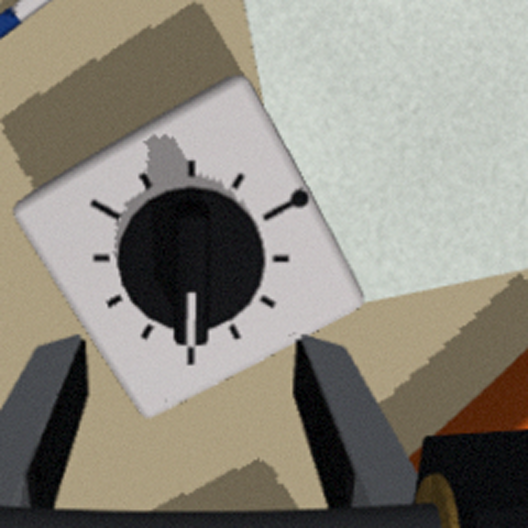

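Run:
```python
from h import *
p=np.array([.5173,.2861]); yaw=np.pi/2-.07-4*.5236+np.pi
print(servo_line([*p,.068],down(yaw),rate=.1,f_stop=6)); command_gripper(0.0); wait(.2); rep("grip")
q=np.array(solve_ik([*p,.068],down(yaw)))
for i in range(4):
    q[5]+=.5236; goto_joints(q); rep(i)
wait(.3); command_gripper(.6); wait(.3); rep("open")
servo_line([*p,.2],rate=.15); rep("up")
d=get_image("top"); im=d["pixels"][:,:,::-1]
st,w=snap("w_end")
move_to([.40,.14,.33],down(.35)); st,v=snap("w_end2"); rep("fin")
o=np.zeros((600,800,3),np.uint8)
o[:400,:400]=cv2.resize(w["pixels"][90:290,190:390,::-1],(400,400),interpolation=cv2.INTER_CUBIC)
o[:400,400:]=cv2.resize(v["pixels"][90:290,190:390,::-1],(400,400),interpolation=cv2.INTER_CUBIC)
o[400:,:]=cv2.resize(im[90:310,120:500],(800,463))[150:350]
cv2.imwrite("pics/end.png",o)
```

```text
False
grip 30.75 op 13.9 F [-1.2  0.5  0.7] M [ 0.13  0.09 -0.01] q6 -2.139 [0.5171 0.2862 0.068 ]
0 31.32 op 13.9 F [-2.7  1.6  1.3] M [ 0.42  0.33 -0.11] q6 -1.617 [0.5168 0.2864 0.068 ]
1 31.88 op 13.3 F [-4.2  3.   1.6] M [ 0.75  0.57 -0.12] q6 -1.094 [0.5167 0.2869 0.068 ]
2 32.45 op 13.5 F [-3.9  4.9  0.9] M [ 0.95  0.38 -0.1 ] q6 -0.57 [0.5169 0.2872 0.068 ]
3 33.02 op 13.7 F [-1.4  5.1 -0. ] M [ 1.03  0.3  -0.07] q6 -0.046 [0.5173 0.2875 0.068 ]
open 34.42 op 56.3 F [-0.7  0.2  0.6] M [-0.07 -0.08 -0.05] q6 -0.044 [0.5173 0.2861 0.068 ]
up 35.46 op 56.1 F [ 0.1 -0.4  0.8] M [-0.05 -0.1   0.04] q6 -0.044 [0.5167 0.2859 0.1986]
fin 36.52 op 56.3 F [ 1.   0.1 -0. ] M [-0.01 -0.12  0.02] q6 -0.147 [0.4003 0.1404 0.3282]
```

View pics/end.png

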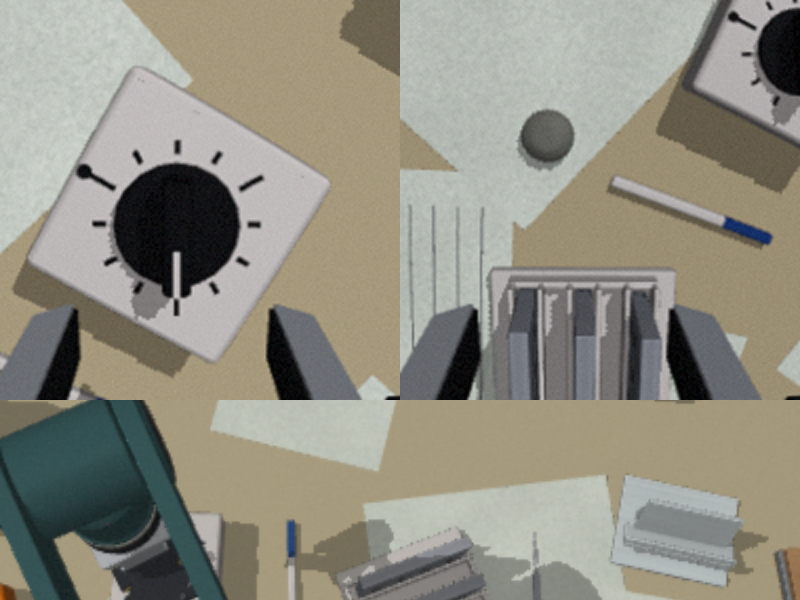

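```bash
python3 -c "
from station import *
job_done(); print(read_state()['t'])"
```

```text
the job is handed in; nothing more can be done
the job is handed in; nothing more can be done
```

I lifted the cassette off the stand and lowered it into the rack's middle slot, then turned the dial from 0 to 40 minutes. I handed the job in at about 37 s of the 64 s limit; the robot gives no verdict.

- **Cassette:** it went down until it met the slot floor with about 6 N of contact, and I opened the fingers only to 22 mm so they would not touch the neighbours. The pictures after release show it upright in the middle slot and level with the other two cassettes, which look undisturbed. I did not measure its final position to the millimetre.
- **Dial:** I turned it in two grips of four clicks each, never past 40. The last wrist picture shows the pointer on the eighth tick clockwise from the zero dot.
- **Disagreement found:** the wrist camera read about 2 mm off across the jaws. I corrected for it by comparing cassette and slot in the same picture before lowering. The cassette also sat about 2 mm off-centre along its width in the grip, so I shifted it to match.
- **Rest of the desk:** the pen and pebble, seen in the final wrist view, look untouched. I did not compare the other items with their starting positions. The arm ended about 0.33 m above the desk, with force readings near zero.

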